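# Clip the last clamp on a casting box

### The arm

A 6-joint arm with a two-finger parallel gripper is mounted at the origin on the work surface. World frame = base frame: x ahead of the robot, y to its left, z up, the work surface at z = 0. Lengths are in mm, angles in rad, forces in N, time in s.
With the tool pointing down it reaches from about 425 to 925 mm from the base axis. Payload 12.5 kg.
Tool frame: the origin (TCP) lies midway between the tips of the shut fingers; the grasp point (between the pads) lies 19 mm behind it; x points along the fingers, y is the direction in which the jaws open and shut, and the axes are right-handed (so a half turn about x gives the same grasp; the last joint's range is limited). The gripper opens to 85 mm and grips with 20 to 120 N. Pads are 22 mm wide; open, the fingers measure 114 mm over their backs; the gripper's body (76 mm by 85 mm) begins 54 mm behind the grasp point. The pads swing forward as they close: fully open they stand 13 mm farther back than shut.
Start: joints at [-1.297, 0.491, 1.559, -0, 1.092, -0.106], TCP at [231.733, -580.47, 231.327] pointing down, gripper open.
Joint ranges: [-3.1, 3.1], [-0.84, 2.19], [0.05, 2.79], [-1.13, 4.28], [0.06, 2.93], [-2.69, 2.69]. Speed limits (rad/s): [2.22, 2.22, 2.79, 3.14, 3.14, 3.14].

### API

Orientations are given as a unit quaternion [w, x, y, z].
In Python, from cell import read_state, snapshot, hand_in, recognise, regions_of, place_of gives the robot as it stands.
- The arm moves only by the tool step_arm, never from a script. Its argument "commands" is a list of rows, each a list of 7 numbers: the shift along the world's x, y, z in m, then the turn, a rotation vector about the world's x, y, z in rad, then the opening in per cent of the stroke, from 0 (shut) to 100 (fully open). A call has 1 to 8 rows; each row shifts and turns the pose as measured when the row begins; what a row does not reach is not made up. A row lasts 1/8 s, in which the tool goes at most 62.5 mm and 10.7 degrees, less where a joint would pass 70% of its speed; a pose out of reach is approached as far as the arm can. A call is refused whole if a number of a shift passes 0.0625 or a number of a turn 0.188, either way. A call with a gripper value outside its range is refused whole. The fingers move at their own pace and stop on an object; "grip_force" is the grip in N (left out, the last holds). Time passes only in rows, so rows that do not move let the fingers close. It gives the time, the measured TCP pose, the force and the opening at its end, in the units of the state.
- read_state(): the state, without advancing time (a new reading comes with each control period).
- snapshot(name): name is "scene" or "side" or "wrist"; returns a dict with "image" (420x560x3 uint8, blue, green, red), "mtx" (3x3 intrinsics, pixels), "k1" (the pictures are not rectified: a ray, as slopes to the right and down, at radius r is drawn at 1 + k1 r^2 times it, then the intrinsics apply), "extrinsics" (4x4, takes a point from camera to world coordinates). Camera axes: x right, y down, z forward; pixel columns grow to the right and rows downward; lengths in mm; the calibration is good to about 2 mm. A picture is of the moment at which its call begins. There is no depth.
- hand_in(): hands the job in, once; it reports no verdict.
Trained networks look in the newest picture that a camera, given by its name, has taken for a name from the list of things; names that differ only in an ending like _2 or _b are one class to them, and where a whole thing is asked for, a point or a joint stands for the part that bears it (a point fixed in the world has none). Each returns a list of dicts, best first, with "p" (0 to 1); they miss things now and then, are a little off and sometimes report something else, mostly with a low value. They report only what shows in the picture. A call takes as long as a camera call. They do not tell look-alikes from the thing itself.
- recognise(camera, name): "centre" ([column, row] as shares, 0 to 1, of the picture: columns of its width, rows of its height, amid what is visible of it).
- regions_of(camera, name): "pixels" (420x560 bool, what is visible of it) and "centre" ([column, row] as shares, 0 to 1, of the picture: columns of its width, rows of its height, amid what is visible of it).
- place_of(camera, name): "centre" ([column, row] as shares, 0 to 1, of the picture: columns of its width, rows of its height: a listed point, or the origin of a listed thing).
The state is a dict: "t": time; "joints": joint angles; "qvel": joint speeds; "tau": joint torques, N m; "eef_pos": TCP position; "ee_rot": TCP orientation; "force": force on the tool from outside, world axes, zero at the start; "ft_torque": the same for the moment, N m; "finger_gap": finger opening in mm.
Only numpy, scipy, OpenCV 4.12 (cv2) and the standard library are available. Lean on these libraries where they do the work, as an engineer would, in place of code of your own. Each camera call takes 0.05 s, during which the arm holds its last target.

### The job

The plaster casting box still lacks the clamp on its bare corner; the spare spring clamp lies under the low shelf with only its nose in reach. Draw it out, get it by its handles and clip it level onto the bare corner about half-way up, the way the other three sit: one jaw on the overhanging board end, the other on the cleat behind it, pads fully on the wood. Leave it clipped there, and do not shift the box or disturb the brush, the bowl or the tool pot.

Things in the scene. Friction and masses are not known exactly. Their poses are not given: they have to be found in the camera images.
- clamp_pivot (a point): The loose steel spring clamp with black handle sleeves: 160 mm long, 30 mm thick along its hinge, 0.14 kg, lying flat (hinge upright), handles under the low shelf, nose sticking out. Point on the hinge axis at half thickness (15 mm above the bench as it lies). x points from handles to jaws, z along the hinge, y across; symmetric about its x-z plane.
- clamp_nose (a point): Where to take the shut clamp by its nose: 57 mm ahead of clamp_pivot, half-way up, same axes. The two jaw plates are a flat-sided nose 26 mm wide in y from 14 mm behind to 14 mm ahead of here.
- clamp_handles (a point): Where to pinch the handles: 55 mm behind clamp_pivot (its -x), half-way up, same axes. Width over the outsides here: 56 mm shut, 36 mm gripping the corner, 19 mm squeezed to the stop. Handles splay rearwards, to 75 mm at their ends 35 mm behind here. A pinch of 10 N here starts to open the jaws, 17 N opens them to the stop; let go, they spring shut.
- clamp_pads (a point): Midway between the clamp's two rubber jaw pads, 60 mm ahead of clamp_pivot, half-way up, same axes. Pads reach from 10 mm behind to 10 mm ahead of here, 26 mm high. Fully open they stand 39 mm apart at their rear, 45 mm at their tips.
- jaw (a joint): How far each lever of the loose clamp has turned, rad: 0 jaws shut, 0.18 jaws parallel on the 26 mm thick corner, 0.32 fully open (stop). Both levers turn equally and oppositely.
- bare_corner (a point): The casting box's unclamped corner: a 12 mm board end and the next board's 14 mm dark cleat, face to face, make an upright lip 26 mm thick, 30 mm deep, 140 mm high. Point in its middle: half-way up (82 mm above the bench), half-way through, 15 mm in from the free end. z up, x across the thickness, y from the free end inwards (the clamp's x must point this way) to the side board 15 mm ahead.
- box_middle (a point): Middle of the casting box, at bench level: four 12 mm plywood boards, 140 mm high, set in pinwheel on a 280 mm square, 12 mm thick base board round a clay model. It stands loose, 3.2 kg. The other three corners carry clamps of the same kind, which reach out to 280 mm from here. Same axes as bare_corner.
- shelf_front (a point): Middle of the upper front edge of the fixed low wooden bench shelf, 253 mm wide (its x), 150 mm deep, 57 mm high, with a 45 mm high opening and two 104 mm wide bays side by side, centred 59.5 mm to either side of this point. Its y points out of the bays. A sketch book and paper lie on top, at the back.
- brush_grip (a point): Handle of a flat paint brush, 200 mm long, 42 mm wide, lying half in the other bay (bystander).
- bowl_mid (a point): Middle of a grey plaster mixing bowl, 124 mm wide, 62 mm high (bystander).
- pot_mid (a point): Middle of a glass pot, 80 mm wide, 95 mm high, with tools standing in it up to 215 mm (bystander).
There are look-alikes about, which are no part of the job. Of the things that look like the part that bears clamp_pivot, the middle-sized one is meant.

How it is judged:
By the outcome, as a careful person would: the job done as asked, in the order asked, and still so for the second after the job is handed in, with the robot touching nothing.
It also fails if it takes over 42 s, if anything falls off the work surface, if the arm or the gripper's body presses on something with over 40 N, if the wrist force passes 120 N, or if a joint passes its speed limit or range.

## Working session

There is one attempt and no reset: what is moved stays moved. The work goes in short steps, Python scripts to look and compute and a tool call to move; the robot and the scene stay as the last step left them, time stands still between calls to the robot, and variables do not carry over. Pictures are saved under pics/ and viewed, and the job is handed in when it is done.

Besides the shell and the picture viewer there is one more tool, called by a JSON object that holds its "name" and its "arguments", one argument or row to a line. step_arm: Moves the arm, as the interface text tells. Its arguments: {"type":"object","properties":{"commands":{"type":"array","items":{"type":"array","items":{"type":"number"}}},"grip_force":{"type":"number"}},"required":["commands"]}

```bash
mkdir -p pics; ls
python3 - <<'E'
from cell import *
import cv2
print(read_state())
for n in("scene","side","wrist"):
    s=snapshot(n); cv2.imwrite(f"pics/{n}0.png",s["image"]); print(n,s["mtx"],s["k1"],s["extrinsics"])
E
```

```text
pics
{'t': 0.0, 'joints': array([-1.29661939e+00,  4.91546579e-01,  1.55945349e+00, -2.49613626e-05,
        1.09171627e+00, -1.05611971e-01]), 'qvel': array([ 0.00031744, -0.00157406,  0.00014304,  0.00177185,  0.00033488,
       -0.00103509]), 'tau': array([ 8.58413514e-04, -6.18445945e+01, -2.61594111e+01, -2.98442593e-06,
        4.07656000e-03, -2.38773072e-05]), 'eef_pos': array([ 231.64830084, -580.23556325,  230.73441816]), 'ee_rot': array([-0.13307888, -0.69435382, -0.13386931,  0.69443631]), 'force': array([-0.61001965, -0.97070115, -0.20223173]), 'ft_torque': array([-0.00224388,  0.01905748,  0.03130105]), 'finger_gap': 84.90100397077448}
scene [[453.2639519    0.         274.04227333]
 [  0.         453.2639519  210.95693836]
 [  0.           0.           1.        ]] -0.03144330481366603 [[-8.96981411e-01  2.38973800e-01 -3.71908417e-01  8.83507962e+02]
 [ 4.41753929e-01  5.16266654e-01 -7.33704442e-01  6.80271417e+02]
 [ 1.66677754e-02 -8.22411250e-01 -5.68649207e-01  6.25486370e+02]
 [ 0.00000000e+00  0.00000000e+00  0.00000000e+00  1.00000000e+00]]
side [[498.10257501   0.         278.60877264]
 [  0.         498.10257501 208.16052302]
 [  0.           0.           1.        ]] -0.03979425577387986 [[-8.82464688e-01 -2.83122097e-01  3.75630074e-01  5.28967688e+01]
 [-4.70309344e-01  5.44787386e-01 -6.94273595e-01  8.21236181e+02]
 [-8.07432932e-03 -7.89334265e-01 -6.13910598e-01  8.70028582e+02]
 [ 0.00000000e+00  0.00000000e+00  0.00000000e+00  1.00000000e+00]]
wrist [[330.68349012   0.         286.43592965]
 [  0.         330.68349012 207.36958254]
 [  0.           0.           1.        ]] -0.04537803601502206 [[ 3.70454535e-01 -8.93120287e-01 -2.55146215e-01  2.97196351e+02]
 [-9.28848798e-01 -3.56744578e-01 -9.98659916e-02 -5.53294572e+02]
 [-1.82968578e-03  2.73988065e-01 -9.61731352e-01  3.73794757e+02]
 [ 0.00000000e+00  0.00000000e+00  0.00000000e+00  1.00000000e+00]]
```

View pics/scene0.png

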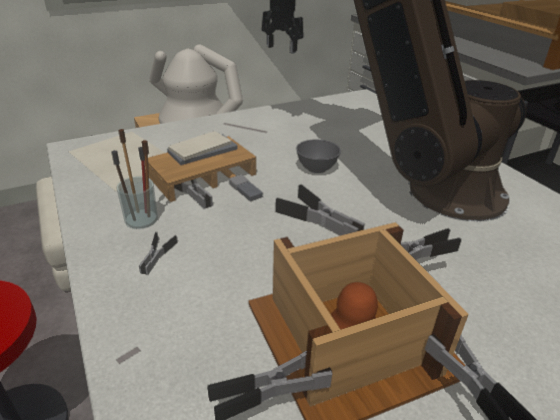

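View pics/side0.png

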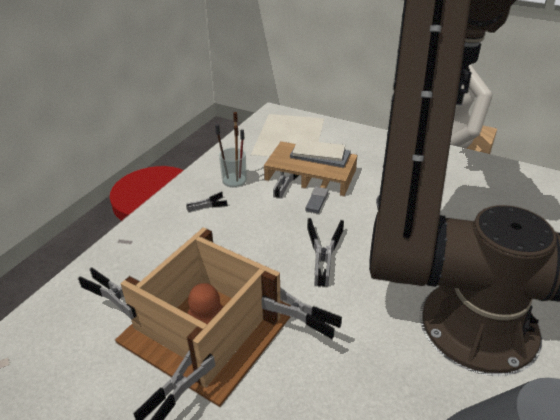

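View pics/wrist0.png

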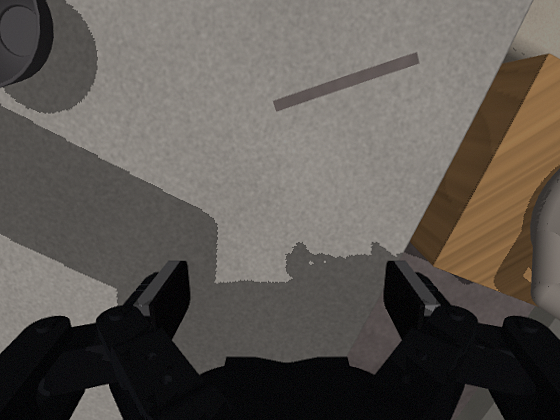

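Scene: the spare clamp's nose shows at scene (200,190) and side (285,183) in the left bay, the brush is at (243,186), and two look-alike clamps lie on the bench. The box's bare corner is near scene (283,245) and side (207,237).

```bash
cat > h.py <<'E'
import numpy as np, cv2
from cell import *
from scipy.spatial.transform import Rotation as R
def ray(s,uv):
    d=cv2.undistortPoints(np.array([[uv]],float),s["mtx"],np.array([s["k1"],0,0,0,0.]),None,None)[0,0]
    # model: drawn = (1+k1 r^2)*ray -> same as cv2
    T=s["extrinsics"]; v=T[:3,:3]@np.array([d[0],d[1],1]); return T[:3,3],v/np.linalg.norm(v)
def onz(s,uv,z):
    o,v=ray(s,uv); return o+v*(z-o[2])/v[2]
def tri(s1,u1,s2,u2):
    o1,v1=ray(s1,u1);o2,v2=ray(s2,u2)
    A=np.stack([v1,-v2],1);t=np.linalg.lstsq(A,o2-o1,rcond=None)[0]
    a=o1+v1*t[0];b=o2+v2*t[1];return (a+b)/2,np.linalg.norm(a-b)
def proj(s,P):
    T=np.linalg.inv(s["extrinsics"]);p=np.atleast_2d(P)@T[:3,:3].T+T[:3,3]
    return cv2.projectPoints(p.reshape(-1,1,3),np.zeros(3),np.zeros(3),s["mtx"],np.array([s["k1"],0,0,0,0.]))[0][:,0]
E
python3 - <<'E'
from h import *
np.set_printoptions(precision=1,suppress=True)
S={}
for n in("scene","side"):
    S[n]=snapshot(n)
    for k in ["clamp_pivot","clamp_nose","clamp_handles","clamp_pads","bare_corner","box_middle","shelf_front","brush_grip","bowl_mid","pot_mid"]:
        z={"clamp_pivot":15,"clamp_nose":15,"clamp_handles":15,"clamp_pads":15,"bare_corner":82,"box_middle":0,"shelf_front":57,"brush_grip":8,"bowl_mid":31,"pot_mid":47}[k]
        for r in place_of(n,k)[:6]:
            uv=np.array(r["centre"])*[560,420]
            print(n,k,round(r["p"],2),uv,onz(S[n],uv,z))
E
```

```text
scene clamp_pivot 0.9 [153.5 255.4] [781.5 -67.3  15. ]
scene clamp_pivot 0.86 [324. 217.] [389.4 -36.2  15. ]
scene clamp_pivot 0.77 [195.4 188.2] [ 620.9 -282.7   15. ]
scene clamp_pivot 0.42 [317.6 157.8] [ 252.7 -295.2   15. ]
scene clamp_nose 0.87 [350.2 226.2] [354.1  20.   15. ]
scene clamp_nose 0.74 [200.7 200.6] [ 627.  -222.5   15. ]
scene clamp_nose 0.6 [144.6 268.7] [807.6 -34.3  15. ]
scene clamp_handles 0.8 [181.3 182.1] [ 644.6 -326.6   15. ]
scene clamp_handles 0.79 [301.5 201.9] [ 406.1 -114.1   15. ]
scene clamp_handles 0.61 [165.2 241. ] [ 747.  -103.9   15. ]
scene clamp_pads 0.72 [355.4 227.5] [346.2  29.1  15. ]
scene clamp_pads 0.64 [206.4 200.4] [ 614.1 -217.5   15. ]
scene clamp_pads 0.63 [141.3 268.9] [813.6 -36.6  15. ]
scene clamp_pads 0.33 [216.3 165.3] [ 531.  -373.4   15. ]
scene bare_corner 0.94 [278.6 272.5] [605.1 153.6  82. ]
scene shelf_front 0.68 [216.7 165.7] [ 555.1 -298.6   57. ]
scene brush_grip 0.73 [227.5 174.7] [ 517.8 -323.7    8. ]
scene pot_mid 0.92 [139.4 205.7] [ 773.3 -213.3   47. ]
side clamp_pivot 0.97 [320.2 254.4] [395.4 -27.7  15
[... 333 characters left out ...]
7   15. ]
side clamp_nose 0.43 [278.2 189.4] [ 619.3 -224.3   15. ]
side clamp_handles 0.8 [215.6 198.1] [ 759.1 -103.7   15. ]
side clamp_handles 0.78 [288.5 174.3] [ 628.6 -308.8   15. ]
side clamp_handles 0.72 [279.6 187.4] [ 620.4 -235.2   15. ]
side clamp_handles 0.67 [325.8 236.3] [410.8 -97.1  15. ]
side clamp_pads 0.78 [189.5 207.1] [800.9 -34.4  15. ]
side clamp_pads 0.7 [278.4 187.1] [ 624.4 -234.9   15. ]
side clamp_pads 0.66 [322.  277.9] [358.2  44.4  15. ]
side bare_corner 0.8 [206.1 253.2] [604.2 157.4  82. ]
side shelf_front 0.79 [305.7 171.3] [ 562.6 -290.5   57. ]
side brush_grip 0.9 [326.6 182.8] [ 510.6 -330.3    8. ]
side pot_mid 0.97 [232.3 169.4] [ 768.7 -212.5   47. ]
```

Run:
```python
from h import *
a=cv2.imread("pics/scene0.png");b=cv2.imread("pics/side0.png")
cv2.imwrite("pics/c1.png",cv2.resize(a[120:280,110:320],None,fx=3.6,fy=3.6,interpolation=cv2.INTER_CUBIC))
cv2.imwrite("pics/c2.png",cv2.resize(a[215:415,230:480],None,fx=3,fy=3,interpolation=cv2.INTER_CUBIC))
cv2.imwrite("pics/c3.png",cv2.resize(b[130:260,180:370],None,fx=4,fy=4,interpolation=cv2.INTER_CUBIC))
cv2.imwrite("pics/c4.png",cv2.resize(b[225:400,110:310],None,fx=3.4,fy=3.4,interpolation=cv2.INTER_CUBIC))
```

```text
(no output)
```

View pics/c1.png

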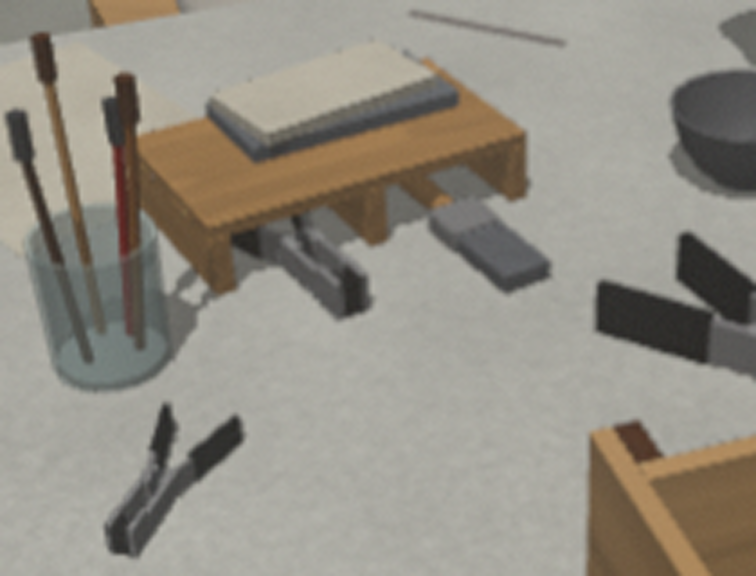

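View pics/c2.png

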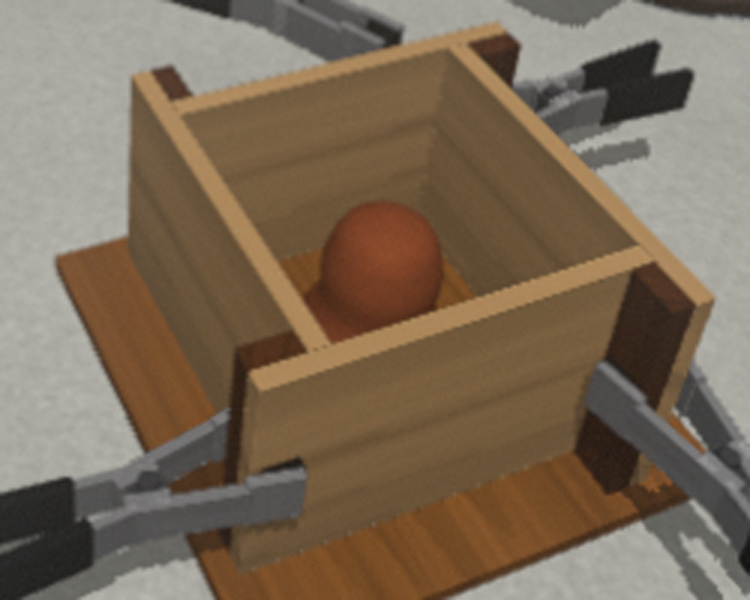

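View pics/c3.png

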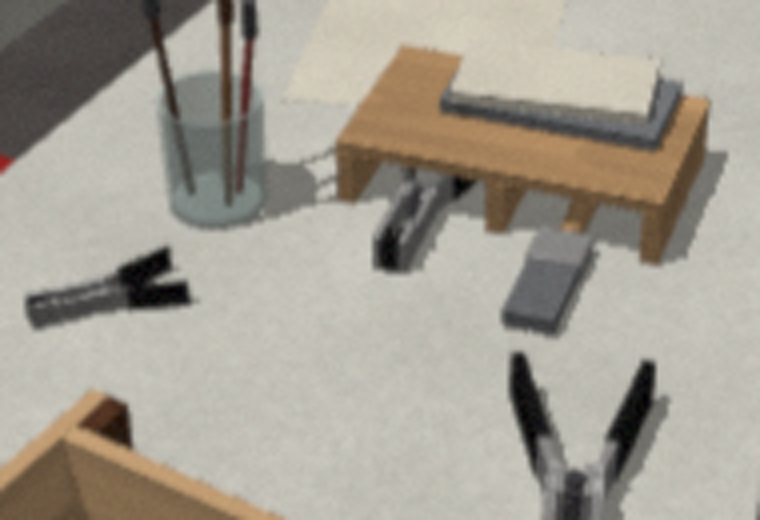

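View pics/c4.png

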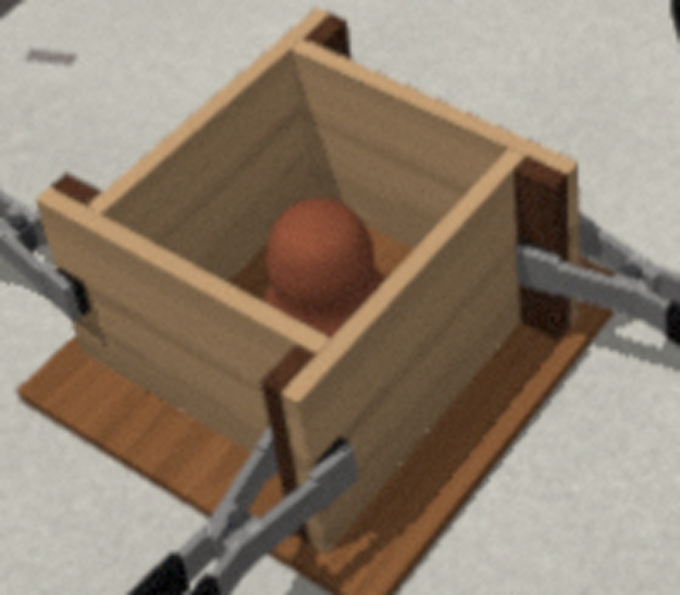

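Run:
```python
from h import *
np.set_printoptions(precision=1,suppress=True)
a=snapshot("scene");b=snapshot("side")
f=lambda p:(np.array(p)+.5)/3+[230,215]-.5
g=lambda p:(np.array(p)+.5)/3.4+[110,225]-.5
pa={"A":(134,76),"R":(503,24),"B":(712,300),"L":(252,388)}
pb={"A":(319,9),"R":(577,163),"B":(290,402),"L":(40,198)}
Q={}
for k in pa:
    t,e=tri(a,f(pa[k]),b,g(pb[k])); Q[k]=t
    print(k,t,e,onz(a,f(pa[k]),152),onz(b,g(pb[k]),152))
P=np.array([(onz(a,f(pa[k]),152)+onz(b,g(pb[k]),152))/2 for k in "ARBL"])
c=P.mean(0);print(c)
ang=[np.degrees(np.arctan2(*(p-c)[:2][::-1])) for p in P];print(ang,np.linalg.norm(P-c,axis=1))
# shelf
f2=lambda p:(np.array(p)+.5)/3.6+[110,120]-.5
g2=lambda p:(np.array(p)+.5)/4+[180,130]-.5
for nm,p,q,z in[("fl",(211,228),(337,147),57),("fr",(525,131),(665,207),57),("nose R/L tip top",(341,283),(374,240),28),("nose other",(366,268),(405,247),28),("pot c",None,None,0)][:4]:
    print(nm,onz(a,f2(p),z),onz(b,g2(q),z),tri(a,f2(p),b,g2(q)))
```

```text
A [610.7 146.1 150.5] 1.6733201633709585 [611.3 146.6 152. ] [609.  148.7 152. ]
R [391.  196.1 153.1] 0.10570404035219222 [389.9 195.1 152. ] [391.5 195.1 152. ]
B [442. 414. 152.] 3.0605388799885636 [441.3 412.2 152. ] [441.5 415.7 152. ]
L [659.5 361.7 147.9] 3.0243658396569595 [661.1 362.6 152. ] [655.4 366.1 152. ]
[525.1 280.3 152. ]
[np.float64(-57.33220709232098), np.float64(-147.64003629566207), np.float64(122.04931770179073), np.float64(32.27682315517457)] [157.5 159.1 157.8 157.4]
fl [ 690.7 -266.6   57. ] [ 684.8 -257.1   57. ] (array([ 689.9, -266.5,   53.6]), np.float64(6.0145509926904985))
fr [ 442.7 -305.6   57. ] [ 438.6 -296.6   57. ] (array([ 441.6, -305.6,   53.8]), np.float64(5.552575215076754))
nose R/L tip top [ 621.2 -209.4   28. ] [ 623.3 -200.8   28. ] (array([ 623. , -201. ,   30.8]), np.float64(4.694078100925658))
nose other [ 599.8 -220.    28. ] [ 599.3 -203.5   28. ] (array([ 601.6, -209.2,   29.5]), np.float64(9.625228671085063))
```

Run:
```python
from h import *
np.set_printoptions(precision=3,suppress=True)
s=read_state();q=s["ee_rot"];M=R.from_quat([q[1],q[2],q[3],q[0]]).as_matrix();print(M,s["t"])
T=snapshot("wrist")["extrinsics"];print("cam in tool",M.T@(T[:3,3]-s["eef_pos"]),M.T@T[:3,:3])
a=cv2.imread("pics/scene0.png");b=cv2.imread("pics/side0.png")
sc=snapshot("scene");sd=snapshot("side")
c=np.array([525.1,280.3,0]);y=np.radians(-4.95)
W=lambda p:R.from_euler('z',y).apply(p)+c
pts=[]
for x0,x1,y0,y1 in [(84,96,-126,0),(70,84,-126,-96)]:
    for z in(12,152): pts+=[((xx,yy,z),(X,Y,z)) for (xx,yy),(X,Y) in [((x0,y0),(x1,y0)),((x1,y0),(x1,y1)),((x1,y1),(x0,y1)),((x0,y1),(x0,y0))]]
B=[(-140,-140,12),(140,-140,12),(140,140,12),(-140,140,12)]
pts+=[(B[i],B[(i+1)%4]) for i in range(4)]
pts.append(((83,-111,82),(83,-105,82)))
for im,sn,n,cr in((a,sc,"o1",(215,415,230,480)),(b,sd,"o2",(225,400,110,310))):
    im=cv2.resize(im[cr[0]:cr[1],cr[2]:cr[3]],None,fx=3,fy=3)
    for p,r in pts:
        u=(proj(sn,W(np.array([p,r],float)))-[cr[2],cr[0]]+.5)*3-.5
        cv2.line(im,tuple(int(v) for v in u[0]),tuple(int(v) for v in u[1]),(0,255,0),1)
    cv2.imwrite(f"pics/{n}.png",im)
```

```text
[[ 0.     0.371 -0.929]
 [-0.    -0.929 -0.371]
 [-1.     0.     0.   ]] 1.35
cam in tool [-142.994   -0.896  -70.876] [[ 0.001 -0.274  0.962]
 [ 1.    -0.    -0.001]
 [ 0.     0.962  0.274]]
```

View pics/o1.png

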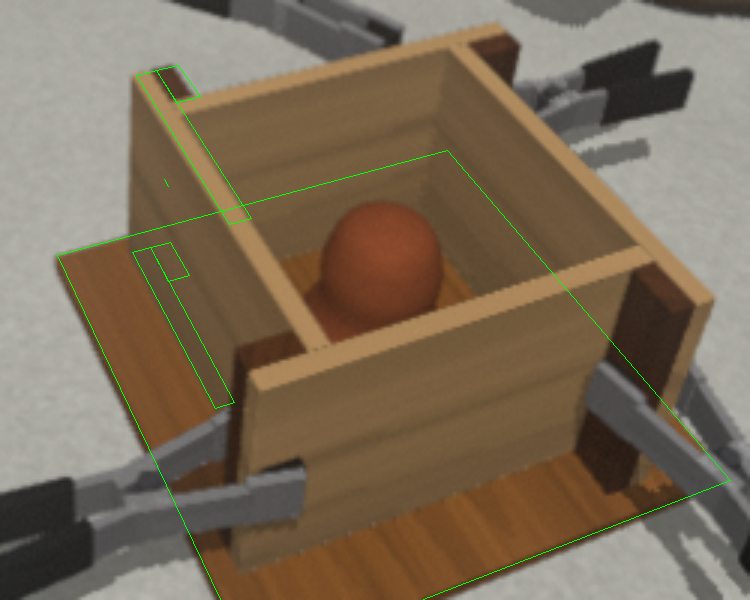

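View pics/o2.png

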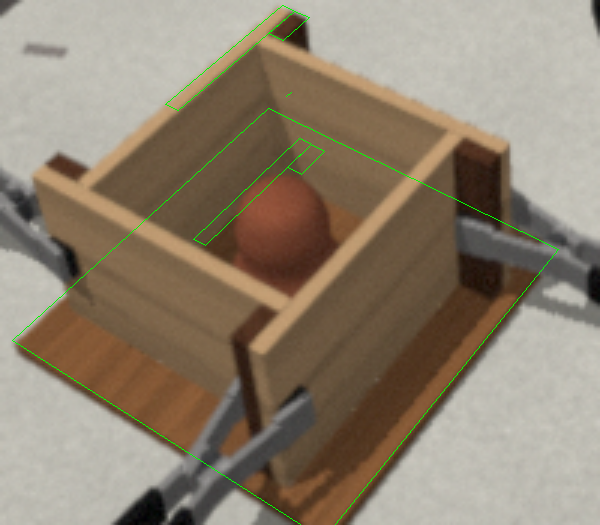

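{"name": "step_arm", "arguments": {
  "commands": [
    [0.044, 0.04, -0.003, 0, 0, 0.164, 100],
    [0.044, 0.04, -0.003, 0, 0, 0.164, 100],
    [0.044, 0.04, -0.003, 0, 0, 0.164, 100],
    [0.044, 0.04, -0.003, 0, 0, 0.164, 100],
    [0.044, 0.04, -0.003, 0, 0, 0.164, 100],
    [0.044, 0.04, -0.003, 0, 0, 0.164, 100],
    [0.044, 0.04, -0.003, 0, 0, 0.164, 100],
    [0.044, 0.04, -0.003, 0, 0, 0.164, 100]
  ]
}}

```text
t: 2.5
eef_pos: [590.7, -252.9, 207.3]
ee_rot: [0.539, 0.46, 0.536, -0.459]
force: [0.0, -0.5, 0.2]
finger_gap: 85.4
```

```bash
cat >> h.py <<'E'
def tool():
    s=read_state();q=s["ee_rot"];return s["eef_pos"],R.from_quat([q[1],q[2],q[3],q[0]]).as_matrix()
E
python3 - <<'E'
from h import *
np.set_printoptions(precision=2,suppress=True)
s=snapshot("wrist");cv2.imwrite("pics/w1.png",s["image"])
p,M=tool();print(p,M)
for k in ("clamp_nose","clamp_pivot","clamp_pads"):
    for r in place_of("wrist",k)[:3]:
        uv=np.array(r["centre"])*[560,420];print(k,r["p"],uv,onz(s,uv,15))
np.save("w1.npy",s,allow_pickle=True)
E
```

```text
[ 594.66 -248.04  206.69] [[ 0.    0.99  0.17]
 [ 0.    0.17 -0.99]
 [-1.    0.    0.  ]]
clamp_nose 0.93 [317.41 153.09] [ 618.19 -216.18   15.  ]
clamp_nose 0.85 [545.61   0.  ] [804.62 -40.48  15.  ]
clamp_pivot 0.86 [316.18 207.9 ] [ 627.23 -272.99   15.  ]
clamp_pivot 0.65 [513.69  29.32] [781.43 -71.15  15.  ]
clamp_pads 0.84 [320.38 153.51] [ 621.23 -216.13   15.  ]
```

View pics/w1.png

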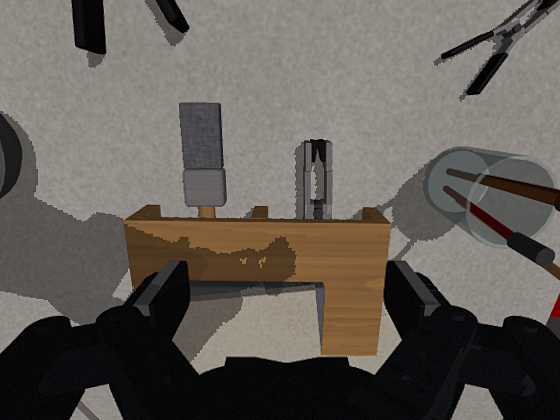

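Run:
```python
from h import *
im=cv2.imread("pics/w1.png");cv2.imwrite("pics/w1c.png",cv2.resize(im[120:240,240:400],None,fx=5,fy=5,interpolation=cv2.INTER_CUBIC))
```

```text
(no output)
```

View pics/w1c.png

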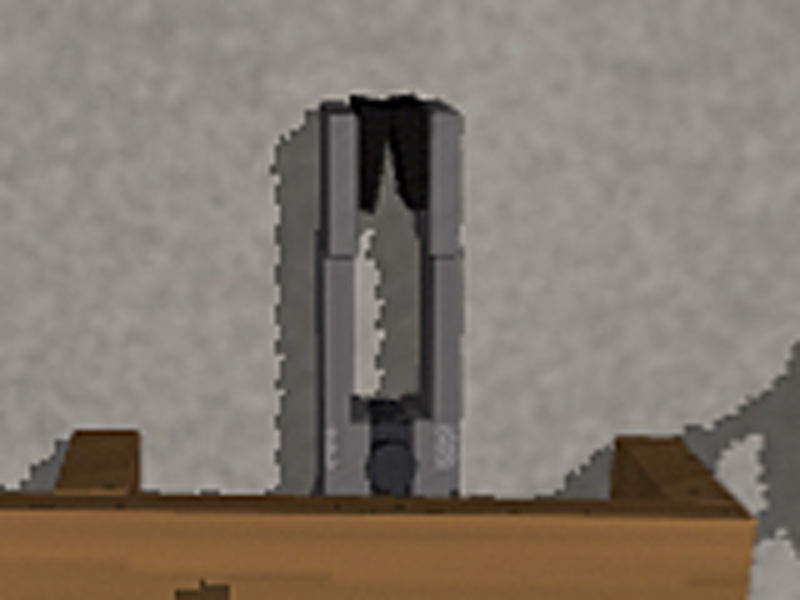

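Run:
```python
from h import *
np.set_printoptions(precision=2,suppress=True)
s=np.load("w1.npy",allow_pickle=True).item()
f=lambda p:(np.array(p)+.5)/5+[240,120]-.5
a=onz(s,f((395.5,112)),28);b=onz(s,f((391.5,465)),29);c=onz(s,f((394,260)),28)
print(a,b,c,np.linalg.norm((a-b)[:2]),np.degrees(np.arctan2(*(a-b)[:2][::-1])))
print(onz(s,f((330,112)),28),onz(s,f((462,112)),28))
# shelf front top edge
l=onz(s,(125.5,222.5),57);r=onz(s,(390,224),57);print(l,r,(l+r)/2,np.degrees(np.arctan2(*(r-l)[:2][::-1])))
```

```text
[ 616.05 -204.23   28.  ] [ 627.89 -273.84   29.  ] [ 620.93 -232.57   28.  ] 70.60479773069616 99.64960985242419
[ 603.6 -206.2   28. ] [ 628.7  -202.23   28.  ]
[ 446.42 -303.4    57.  ] [ 692.93 -266.49   57.  ] [ 569.68 -284.95   57.  ] 8.514819850614623
```

{"name": "step_arm", "arguments": {
  "commands": [
    [0.012, 0.015, -0.03, 0, 0, 0, 70],
    [0.01, 0.013, -0.04, 0, 0, 0, 70],
    [0, 0, -0.03, 0, 0, 0, 70],
    [0, 0, 0, 0, 0, 0, 70]
  ],
  "grip_force": 40
}}

```text
t: 3.2
eef_pos: [609.6, -229.4, 105.9]
ee_rot: [0.536, 0.464, 0.532, -0.463]
force: [-0.7, -0.4, 0.4]
finger_gap: 59.7
```

Run:
```python
from h import *
p,M=tool();print(p,M[:,2],read_state()["t"])
```

```text
[ 609.57153514 -229.44171534  105.93319062] [ 0.14106217 -0.989996    0.00306335] 3.2
```

{"name": "step_arm", "arguments": {
  "commands": [
    [0.009, 0.012, -0.03, 0, 0, 0.025, 70],
    [0, 0, -0.03, 0, 0, 0, 70],
    [0, 0, -0.02, 0, 0, 0, 70],
    [0, 0, 0, 0, 0, 0, 70]
  ]
}}

```text
t: 3.7
eef_pos: [619.4, -222.1, 30.1]
ee_rot: [0.543, 0.459, 0.534, -0.457]
force: [0.2, 0.1, 0.9]
finger_gap: 59.6
```

Run:
```python
from h import *
p,M=tool();print(p,M[:,2],read_state()["t"])
```

```text
[ 619.44052667 -222.08507613   30.10876707] [ 0.15966436 -0.98714191  0.00762456] 3.7
```

{"name": "step_arm", "arguments": {
  "commands": [
    [-0.001, 0.004, -0.015, 0, 0, 0, 70],
    [0, 0, -0.012, 0, 0, 0, 70],
    [0, 0, 0, 0, 0, 0, 70]
  ]
}}

```text
t: 4.08
eef_pos: [619.1, -218.7, 3.8]
ee_rot: [0.544, 0.46, 0.533, -0.457]
force: [0.9, 0.3, 0.1]
finger_gap: 59.8
```

Run:
```python
from h import *
p,M=tool();print(p,M,read_state()["t"])
```

```text
[ 619.1042948  -218.74818535    3.79233588] [[ 0.01381627  0.98723353  0.15867911]
 [-0.00729524  0.15878956 -0.9872855 ]
 [-0.99987794  0.01248301  0.00939599]] 4.075
```

{"name": "step_arm", "arguments": {
  "commands": [
    [0, 0, 0, 0.007, 0.013, 0, 20],
    [0, 0, 0, 0, 0, 0, 20],
    [0, 0, 0, 0, 0, 0, 20],
    [0, 0, 0, 0, 0, 0, 20]
  ],
  "grip_force": 40
}}

```text
t: 4.58
eef_pos: [619.6, -218.8, 4.7]
ee_rot: [0.539, 0.459, 0.538, -0.458]
force: [0.3, -0.3, -1.4]
finger_gap: 24.3
```

{"name": "step_arm", "arguments": {
  "commands": [
    [-0.002, 0.012, 0, 0, 0, 0, 20],
    [-0.003, 0.02, 0, 0, 0, 0, 20],
    [-0.004, 0.025, 0, 0, 0, 0, 20],
    [-0.004, 0.025, 0, 0, 0, 0, 20],
    [-0.004, 0.025, 0, 0, 0, 0, 20],
    [-0.004, 0.025, 0, 0, 0, 0, 20],
    [-0.004, 0.025, 0, 0, 0, 0, 20],
    [0, 0, 0, 0, 0, 0, 20]
  ]
}}

```text
t: 5.58
eef_pos: [590.0, -46.3, 5.0]
ee_rot: [0.539, 0.457, 0.54, -0.457]
force: [0.1, -0.4, -1.2]
finger_gap: 24.6
```

Run:
```python
from h import *
p,M=tool();print(p,M,read_state()["t"])
s=snapshot("scene");cv2.imwrite("pics/s2.png",s["image"])
s=snapshot("wrist");cv2.imwrite("pics/w2.png",s["image"])
```

```text
[590.03703732 -46.28108007   4.9528307 ] [[-1.13575766e-03  9.86549657e-01  1.63457896e-01]
 [ 7.09619563e-04  1.63458755e-01 -9.86549913e-01]
 [-9.99999103e-01 -1.00448870e-03 -8.85724469e-04]] 5.575
```

View pics/s2.png

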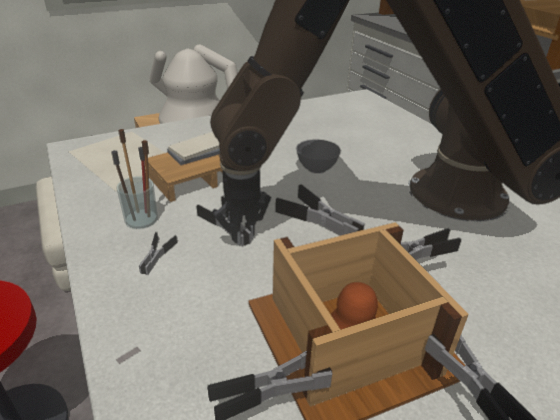

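View pics/w2.png

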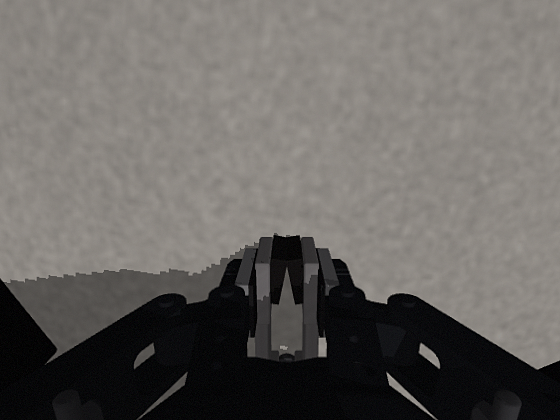

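{"name": "step_arm", "arguments": {
  "commands": [
    [0, 0, 0, 0, 0, 0, 90],
    [0, 0, 0, 0, 0, 0, 90],
    [0, 0, 0.02, 0, 0, 0, 100],
    [0, 0, 0.05, 0, 0, 0, 100],
    [0.003, -0.02, 0.055, 0, 0, 0, 100],
    [0.005, -0.035, 0.03, 0, 0, 0, 100],
    [0.006, -0.04, 0, 0, 0, 0, 100],
    [0, 0, 0, 0, 0, 0, 100]
  ]
}}

```text
t: 6.68
eef_pos: [604.7, -150.0, 165.9]
ee_rot: [0.539, 0.459, 0.537, -0.459]
force: [-0.1, -0.3, 0.5]
finger_gap: 85.5
```

Run:
```python
from h import *
np.set_printoptions(precision=3,suppress=True)
p,M=tool();print(p,M,read_state()["t"])
s=snapshot("wrist");cv2.imwrite("pics/w3.png",s["image"]);np.save("w3.npy",s,allow_pickle=True)
for k in ("clamp_nose","clamp_pivot","clamp_handles"):
    for r in place_of("wrist",k)[:3]:
        uv=np.array(r["centre"])*[560,420];print(k,r["p"],uv,onz(s,uv,15))
```

```text
[ 604.727 -150.007  165.87 ] [[ 0.002  0.988  0.157]
 [-0.001  0.157 -0.988]
 [-1.     0.002  0.002]] 6.675
clamp_nose 0.72 [287.784  72.198] [590.786 -46.893  15.   ]
clamp_nose 0.64 [531.496 109.62 ] [806.514 -40.985  15.   ]
clamp_pivot 0.85 [291.704 139.02 ] [ 602.839 -100.648   15.   ]
clamp_pivot 0.85 [497.672 137.886] [783.731 -69.79   15.   ]
clamp_pivot 0.82 [44.912  8.106] [386.21  -26.091  15.   ]
```

View pics/w3.png

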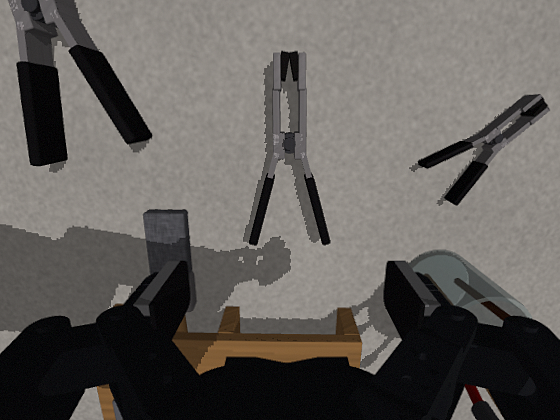

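Run:
```python
from h import *
np.set_printoptions(precision=2,suppress=True)
s=np.load("w3.npy",allow_pickle=True).item()
im=s["image"];cv2.imwrite("pics/w3c.png",cv2.resize(im[40:250,230:350],None,fx=2.8*1,fy=2.8,interpolation=cv2.INTER_CUBIC))
```

```text
(no output)
```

View pics/w3c.png

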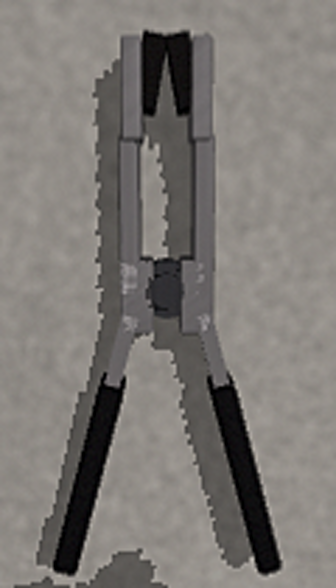

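Run:
```python
from h import *
np.set_printoptions(precision=2,suppress=True)
s=np.load("w3.npy",allow_pickle=True).item()
f=lambda p:(np.array(p)+.5)/2.8+[230,40]-.5
tip=onz(s,f((167.5,38)),28);h=onz(s,f((167,285)),29)
l=onz(s,f((65,570)),27);r=onz(s,f((268,570)),27)
print(tip,h,np.linalg.norm(tip-h),l,r,np.linalg.norm(l-r),(l+r)/2)
for a,b in((tip,h),(tip,(l+r)/2),(h,(l+r)/2)):print(np.degrees(np.arctan2(*(a-b)[:2][::-1])),np.linalg.norm(a-b))
for u in (np.radians(99.5),):
    d=np.array([np.cos(u),np.sin(u),0]);print("handles",h-55*d)
```

```text
[590.06 -34.22  28.  ] [ 600.8  -101.95   29.  ] 68.58524340042614 [ 582.49 -197.89   27.  ] [ 648.07 -187.54   27.  ] 66.38966316976783 [ 615.28 -192.71   27.  ]
99.01026355614653 68.58524340042614
99.04233528270738 160.49444282926595
99.06626447538758 91.9351504104479
handles [ 609.88 -156.19   29.  ]
```

{"name": "step_arm", "arguments": {
  "commands": [
    [0.005, -0.007, -0.04, 0, 0, 0, 100],
    [0, 0, -0.05, 0, 0, 0, 100],
    [0, 0, -0.04, 0, 0, 0, 100],
    [0, 0, -0.01, 0, 0, 0, 100],
    [0, 0, 0, 0, 0, 0, 100]
  ]
}}

```text
t: 7.5
eef_pos: [609.6, -149.2, 22.2]
ee_rot: [0.54, 0.457, 0.54, -0.457]
force: [0.2, 0.6, 0.1]
finger_gap: 85.3
```

Run:
```python
from h import *
np.set_printoptions(precision=3,suppress=True)
p,M=tool();print(p,M,read_state()["t"])
```

```text
[ 609.596 -149.167   22.236] [[ 0.     0.986  0.166]
 [-0.     0.166 -0.986]
 [-1.     0.     0.   ]] 7.5
```

{"name": "step_arm", "arguments": {
  "commands": [
    [0, -0.008, -0.008, 0, 0, -0.008, 100],
    [0, 0, -0.008, 0, 0, 0, 100],
    [0, 0, -0.002, 0, 0, 0, 100],
    [0, 0, 0, 0, 0, 0, 100]
  ]
}}

```text
t: 8.0
eef_pos: [611.2, -158.2, 6.7]
ee_rot: [0.54, 0.46, 0.536, -0.458]
force: [0.8, 0.7, 0.3]
finger_gap: 85.0
```

Run:
```python
from h import *
np.set_printoptions(precision=3,suppress=True)
p,M=tool();print(p,M,read_state()["t"])
```

```text
[ 611.192 -158.158    6.7  ] [[ 0.005  0.988  0.157]
 [-0.002  0.157 -0.988]
 [-1.     0.005  0.003]] 8.0
```

{"name": "step_arm", "arguments": {
  "commands": [
    [-0.0015, 0.001, -0.004, 0, 0, 0, 80],
    [0, 0, 0, 0, 0, 0, 60],
    [0, 0, 0, 0, 0, 0, 40],
    [0, 0, 0, 0, 0, 0, 15],
    [0, 0, 0, 0, 0, 0, 15],
    [0, 0, 0, 0, 0, 0, 15],
    [0, 0, 0, 0, 0, 0, 15]
  ],
  "grip_force": 45
}}

```text
t: 8.88
eef_pos: [612.3, -157.7, 6.3]
ee_rot: [0.542, 0.461, 0.533, -0.457]
force: [0.2, -0.1, 1.2]
finger_gap: 18.0
```

Run:
```python
from h import *
np.set_printoptions(precision=3,suppress=True)
p,M=tool();print(p,M,read_state()["t"],read_state()["force"])
s=snapshot("wrist");cv2.imwrite("pics/w4.png",s["image"])
```

```text
[ 612.283 -157.723    6.336] [[ 0.013  0.988  0.157]
 [-0.005  0.157 -0.988]
 [-1.     0.012  0.007]] 8.875 [ 0.182 -0.125  1.152]
```

View pics/w4.png

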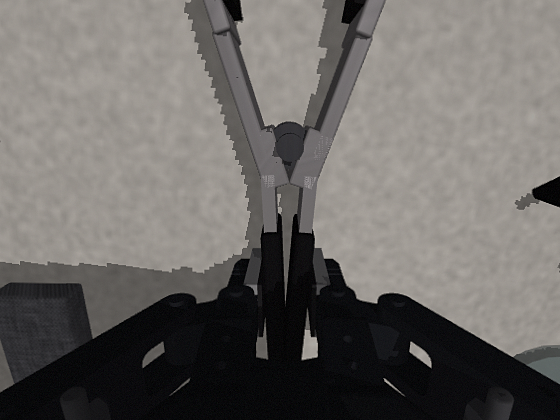

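{"name": "step_arm", "arguments": {
  "commands": [
    [0, 0, 0.015, 0, 0, 0, 15],
    [0, 0, 0.025, 0, 0, 0, 15],
    [-0.004, 0.018, 0.02, 0, 0, -0.04, 15],
    [-0.006, 0.025, 0.005, 0, 0, -0.05, 15],
    [-0.007, 0.025, 0, 0, 0, -0.05, 15],
    [-0.007, 0.025, 0, 0, 0, -0.05, 15],
    [-0.006, 0.02, 0, 0, 0, -0.04, 15],
    [0, 0, 0, 0, 0, 0, 15]
  ]
}}

```text
t: 9.93
eef_pos: [580.8, -41.8, 79.0]
ee_rot: [0.485, 0.521, 0.474, -0.518]
force: [0.7, 0.6, -2.0]
finger_gap: 17.9
```

Run:
```python
from h import *
np.set_printoptions(precision=3,suppress=True)
p,M=tool();print(p,M,read_state()["t"],read_state()["force"],read_state()["finger_gap"])
for n in("wrist","scene","side"):
    s=snapshot(n);cv2.imwrite(f"pics/{n}5.png",s["image"]);np.save(n+"5.npy",s,allow_pickle=True)
```

```text
[580.763 -41.8    78.971] [[ 0.013  0.997 -0.08 ]
 [-0.008 -0.079 -0.997]
 [-1.     0.014  0.007]] 9.925 [ 0.74   0.552 -2.016] 17.919192743500325
```

View pics/wrist5.png

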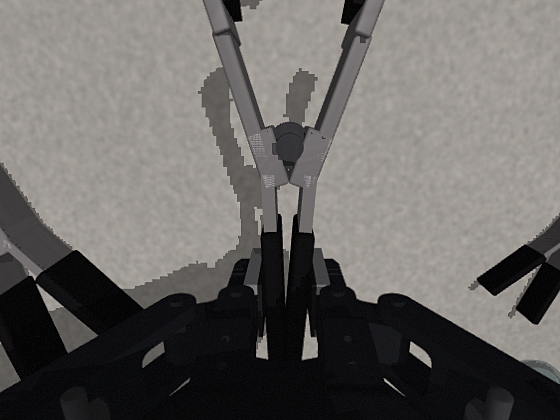

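View pics/scene5.png

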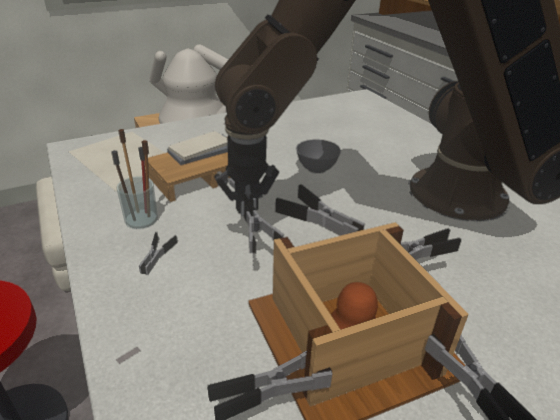

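View pics/side5.png

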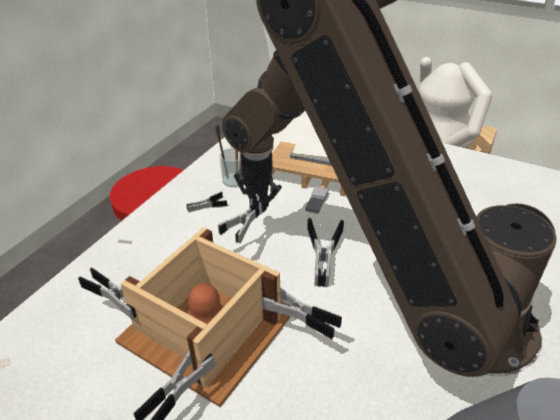

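Run:
```python
from h import *
np.set_printoptions(precision=2,suppress=True)
p=np.array([580.763,-41.8,78.971])
s=np.load("wrist5.npy",allow_pickle=True).item()
im=s["image"];cv2.imwrite("pics/w5c.png",cv2.resize(im[0:300,190:400],None,fx=2,fy=2,interpolation=cv2.INTER_CUBIC))
h=onz(s,(289.5,141.5),101.7)
a=onz(s,(214,32),100.7);b=onz(s,(368,32),100.7)
print(h,a,b,(a+b)/2)
for k in("hinge",h),("mid",(a+b)/2):
    d=(k[1]-p)[:2];print(k[0],np.linalg.norm(d),np.degrees(np.arctan2(d[1],d[0])))
d=((a+b)/2-h)[:2];print(np.linalg.norm(d),np.degrees(np.arctan2(d[1],d[0])))
```

```text
[587.16  19.37 101.7 ] [564.92  57.4  100.7 ] [616.23  53.48 100.7 ] [590.58  55.44 100.7 ]
hinge 61.508498516632315 84.02780071674161
mid 97.73475140712945 84.23737121621555
36.22736293048038 84.59319123257242
```

View pics/w5c.png

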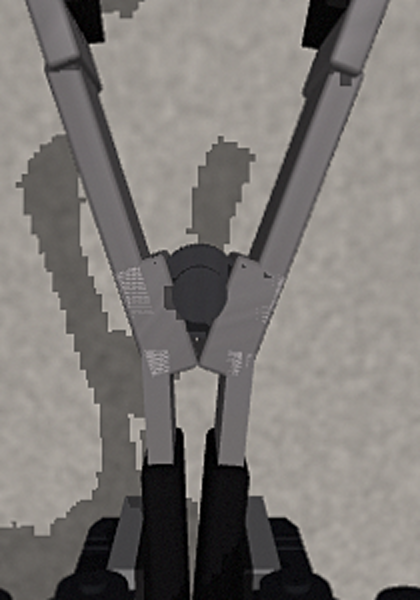

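{"name": "step_arm", "arguments": {
  "commands": [
    [0.001, 0.015, -0.003, 0, 0, 0, 15],
    [0.001, 0.015, -0.003, 0, 0, 0, 15],
    [0, 0.01, 0, 0, 0, 0, 15],
    [0, 0, 0, 0, 0, 0, 15]
  ]
}}

```text
t: 10.58
eef_pos: [583.7, -1.5, 71.8]
ee_rot: [0.485, 0.521, 0.474, -0.518]
force: [0.9, 0.1, -0.6]
finger_gap: 17.9
```

Run:
```python
from h import *
np.set_printoptions(precision=3,suppress=True)
p,M=tool();print(p,M,read_state()["t"],read_state()["force"],read_state()["finger_gap"])
for n,cr in(("wrist",None),("scene",(180,300,190,330)),("side",(180,300,160,300))):
    s=snapshot(n);np.save(n+"6.npy",s,allow_pickle=True)
    if cr: cv2.imwrite(f"pics/{n}6.png",cv2.resize(s["image"][cr[0]:cr[1],cr[2]:cr[3]],None,fx=5,fy=5,interpolation=cv2.INTER_CUBIC))
```

```text
[583.733  -1.531  71.834] [[ 0.013  0.997 -0.081]
 [-0.008 -0.081 -0.997]
 [-1.     0.014  0.007]] 10.575 [ 0.859  0.085 -0.56 ] 17.910900529494626
```

View pics/scene6.png

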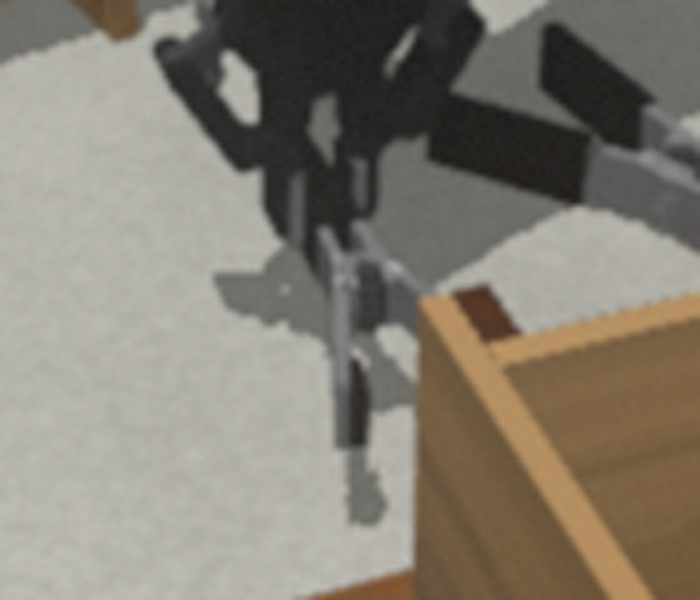

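View pics/side6.png

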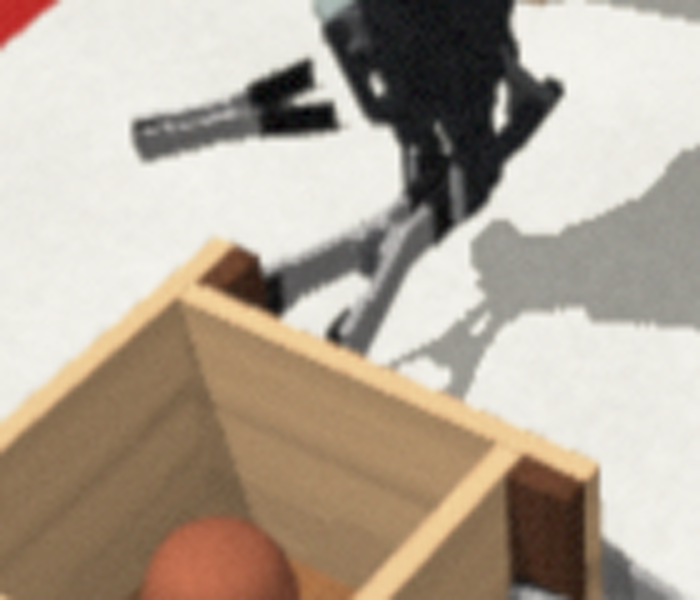

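```bash
cat > ov.py <<'E'
from h import *
import sys
def overlay(tag,p,ang,L,mid,half=(19.5,22.5),c=np.array([525.1,280.3,0]),yaw=-4.95,crs={"scene":(180,300,190,330),"side":(180,300,160,300)}):
    u=np.radians(ang);d=np.array([np.cos(u),np.sin(u),0]);n=np.array([-d[1],d[0],0]) # n: left (-x)
    p=np.array([p[0],p[1],mid])
    W=lambda q:R.from_euler('z',yaw,degrees=True).apply(q)+c
    pad=[]
    for sg in(-1,1):
        q=[p+(L-10)*d+sg*half[0]*n,p+(L+10)*d+sg*half[1]*n]
        for z in(-13,13):pad.append((q[0]+[0,0,z],q[1]+[0,0,z]))
        for v in q: pad.append((v-[0,0,13],v+[0,0,13]))
    lip=[]
    for x in(70,84,96):
        lip+=[(W(np.array([x,-126,z])),W(np.array([x,-96,z]))) for z in(152,)]
        lip.append((W(np.array([x,-126,12.])),W(np.array([x,-126,152.]))))
    hp=[(p+(L-60)*d-[0,0,15],p+(L-60)*d+[0,0,15])]
    for cam,cr in crs.items():
        s=np.load(cam+tag+".npy",allow_pickle=True).item()
        im=cv2.resize(s["image"][cr[0]:cr[1],cr[2]:cr[3]],None,fx=5,fy=5,interpolation=cv2.INTER_CUBIC)
        for segs,col in((pad,(0,0,255)),(lip,(0,255,0)),(hp,(255,0,255))):
            for a in segs:
                q=(proj(s,np.array(a))-[cr[2],cr[0]]+.5)*5-.5
                cv2.line(im,tuple(int(round(v)) for v in q[0]),tuple(int(round(v)) for v in q[1]),col,1)
        cv2.imwrite(f"pics/ov_{cam}{tag}.png",im)
E
python3 -c "
from ov import *
overlay('6',(583.7,-1.5),84.7,119,80.5)"
```

```text
(no output)
```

View pics/ov_scene6.png

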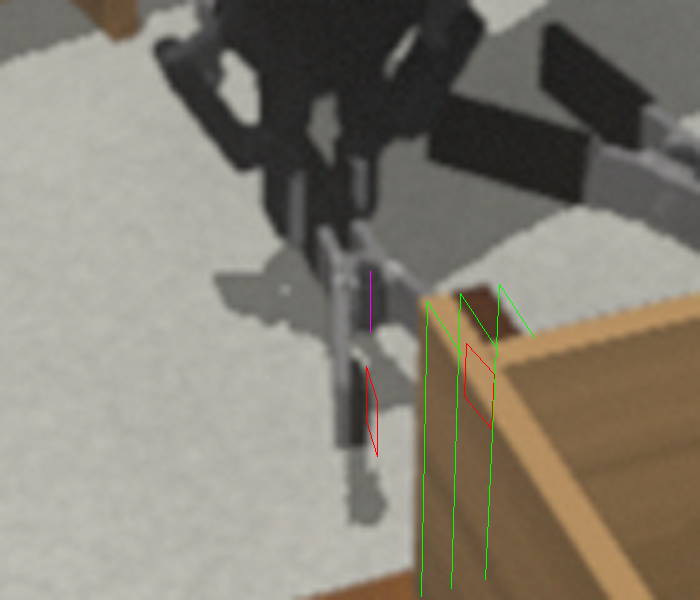

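View pics/ov_side6.png

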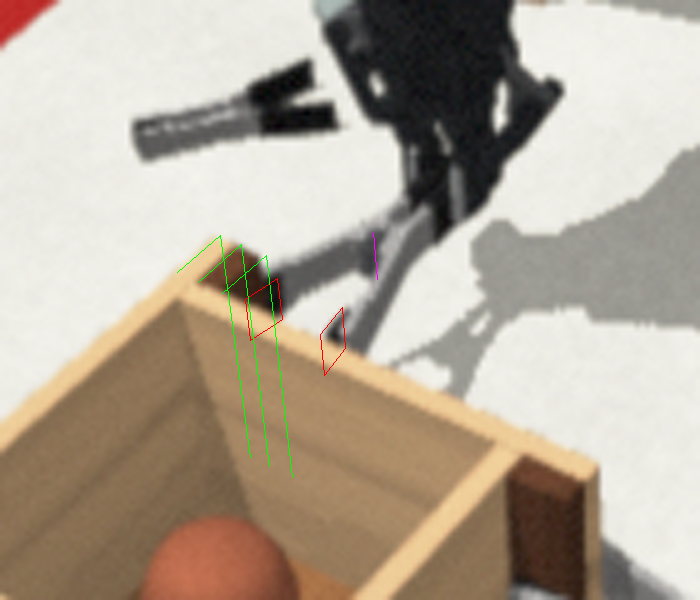

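Run:
```python
from h import *
np.set_printoptions(precision=2,suppress=True)
S={n:np.load(n+"6.npy",allow_pickle=True).item() for n in("scene","side","wrist")}
cv=lambda p,o:(np.array(p)+.5)/5+o-.5
sc=lambda p:cv(p,[190,180]);sd=lambda p:cv(p,[160,180])
for n,a,b in(("A",(422,297),(220,238)),("mid",(452,292),(233,243)),("C",(488,287),(260,255)),("hingetop",(368,266),(372,236))):
    print(n,tri(S["scene"],sc(a),S["side"],sd(b)),onz(S["scene"],sc(a),152)[:2],onz(S["side"],sd(b),152)[:2])
p=np.array([583.733,-1.531,71.83])
for row in(141.5,144,146.5):
    for z in(91,95.5):
        h=onz(S["wrist"],(289.5,row),z);print(row,z,h,(h-p)[:2]@[.081,.997])
for n in("scene","side"):
    for k in("clamp_pivot","clamp_pads","bare_corner"):
        for r in place_of(n,k)[:5]:
            uv=np.array(r["centre"])*[560,420];print(n,k,round(r["p"],2),uv,onz(S[n],uv,80.5 if k!="bare_corner" else 82))
a=S["scene"]["image"][225:285,240:300];b=S["side"]["image"][215:265,190:250]
cv2.imwrite("pics/z1.png",cv2.resize(a,None,fx=10,fy=10,interpolation=cv2.INTER_NEAREST))
cv2.imwrite("pics/z2.png",cv2.resize(b,None,fx=10,fy=10,interpolation=cv2.INTER_NEAREST))
```

```text
A (array([610.62, 145.28, 151.11]), np.float64(3.1697879729275016)) [610.64 143.92] [608.89 148.28]
mid (array([601.28, 148.49, 153.28]), np.float64(1.7124324660395462)) [600.23 145.76] [601.71 148.46]
C (array([587.41, 148.03, 150.92]), np.float64(1.026342101912431)) [587.9  148.48] [586.29 149.74]
hingetop (array([589.15,  57.33,  95.74]), np.float64(4.1052290142750305)) [619.86 120.67] [549.01 115.49]
141.5 91 [590.31  59.33  91.  ] 61.210138111496626
141.5 95.5 [590.24  59.73  95.5 ] 61.60306830957639
144 91 [590.24  58.42  91.  ] 60.29947236929683
144 95.5 [590.17  58.85  95.5 ] 60.72562881840973
146.5 91 [590.17  57.51  91.  ] 59.38533778890578
146.5 95.5 [590.11  57.98  95.5 ] 59.84484705194221
scene clamp_pivot 0.91 [323.68 217.18] [443.38  40.93  80.5 ]
scene clamp_pivot 0.85 [155.4  254.52] [788.66  11.94  80.5 ]
scene clamp_pivot 0.74 [262.02 239.32] [590.91  54.    80.5 ]
scene clamp_pads 0.94 [355.49 230.79] [409.97 108.16  80.5 ]
scene clamp_pads 0.59 [144.31 270.4 ] [817.2   46.53  80.5 ]
scene clamp_pads 0.55 [275.69 260.19] [594.26 120.33  80.5 ]
scene bare_corner 0.93 [281.79 273.08] [600.67 157.38  82.  ]
scene bare_corner 0.46 [216.38 164.68] [ 568.49 -260.67   82.  ]
side clamp_pivot 0.96 [322.   250.78] [370.55  24.27  80.5 ]
side clamp_pivot 0.72 [204.62 203.99] [716.19   1.99  80.5 ]
side clamp_pivot 0.71 [233.52 231.8 ] [589.36  61.84  80.5 ]
side clamp_pads 0.97 [219.58 242.3 ] [598.36 109.78  80.5 ]
side clamp_pads 0.59 [319.82 275.1 ] [342.6   98.34  80.5 ]
side clamp_pads 0.58 [192.08 206.22] [739.81  25.01  80.5 ]
side bare_corner 0.79 [203.39 253.39] [609.36 160.78  82.  ]
```

View pics/z1.png

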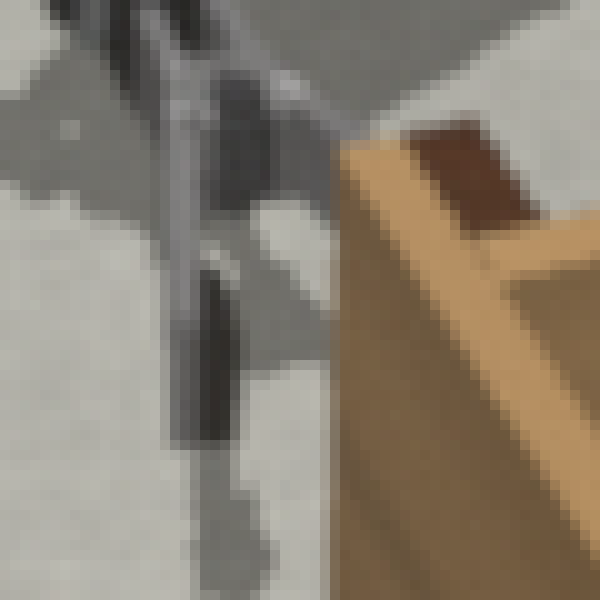

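View pics/z2.png

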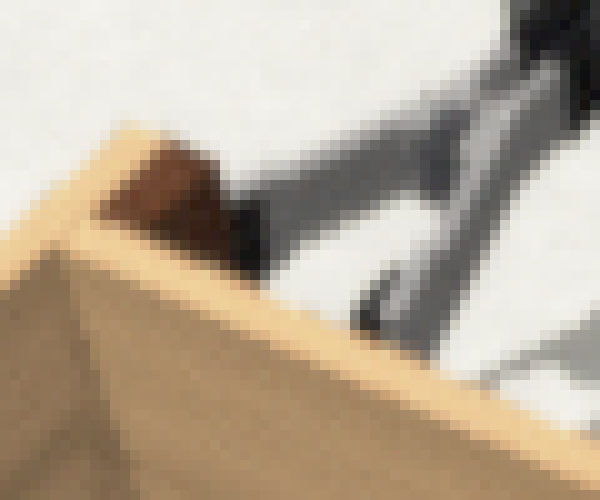

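Run:
```python
from h import *
np.set_printoptions(precision=2,suppress=True)
S={n:np.load(n+"6.npy",allow_pickle=True).item() for n in("scene","side","wrist")}
z=lambda p,o:(np.array(p)+0.)/10+o-.5
for p,zz in(((236,443),67.5),((174,448),67.5),((200,448),67.5),((236,340),93.5),((170,325),93.5)):print("scene",p,onz(S["scene"],z(p,[240,225]),zz))
for p,zz in(((358,300),93.5),((360,330),80.5),((385,345),80.5),((440,360),80.5)):print("side",p,onz(S["side"],z(p,[190,215]),zz))
d=np.array([.087,.996]);h=np.array([590,57.8]);n=np.array([.996,-.087])
print("expected +x pad tip",h+70*d+22.5*n,"rear",h+50*d+19.5*n,"-x tip",h+70*d-22.5*n)
```

```text
scene (236, 443) [618.84 118.65  67.5 ]
scene (174, 448) [629.65 115.07  67.5 ]
scene (200, 448) [625.35 117.08  67.5 ]
scene (236, 340) [619.55 119.99  93.5 ]
scene (170, 325) [628.55 111.23  93.5 ]
side (358, 300) [573.31 121.75  93.5 ]
side (360, 330) [575.88 118.67  80.5 ]
side (385, 345) [567.86 120.34  80.5 ]
side (440, 360) [553.69 118.74  80.5 ]
expected +x pad tip [618.5  125.56] rear [613.77 105.9 ] -x tip [573.68 129.48]
```

{"name": "step_arm", "arguments": {
  "commands": [
    [0.001, 0.012, 0.0015, 0, 0, 0.012, 15],
    [0.001, 0.012, 0, 0, 0, 0, 15],
    [0.001, 0.012, 0, 0, 0, 0, 15],
    [0, 0, 0, 0, 0, 0, 15]
  ]
}}

```text
t: 11.52
eef_pos: [587.0, 36.2, 73.7]
ee_rot: [0.488, 0.519, 0.477, -0.515]
force: [0.5, -1.1, -2.2]
finger_gap: 18.2
```

Run:
```python
from h import *
np.set_printoptions(precision=3,suppress=True)
p,M=tool();print(p,M,read_state()["t"],read_state()["force"],read_state()["finger_gap"])
for n,cr in(("scene",(200,290,230,310)),("side",(200,270,180,260))):
    s=snapshot(n);np.save(n+"7.npy",s,allow_pickle=True)
    cv2.imwrite(f"pics/{n}7.png",cv2.resize(s["image"][cr[0]:cr[1],cr[2]:cr[3]],None,fx=6,fy=6,interpolation=cv2.INTER_CUBIC))
```

```text
[586.985  36.2    73.697] [[ 0.014  0.997 -0.07 ]
 [-0.008 -0.07  -0.998]
 [-1.     0.014  0.007]] 11.525 [ 0.493 -1.12  -2.218] 18.205534912934453
```

View pics/scene7.png

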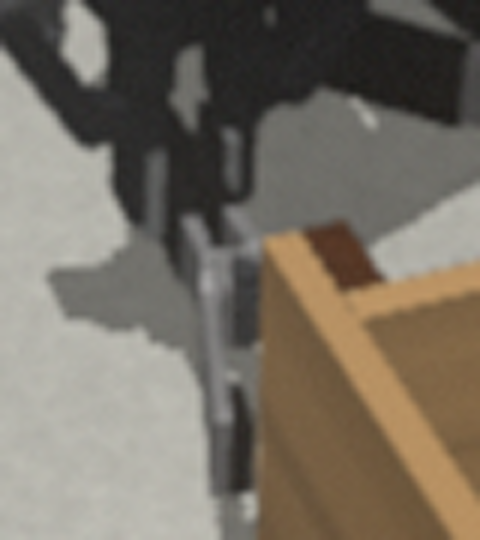

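View pics/side7.png

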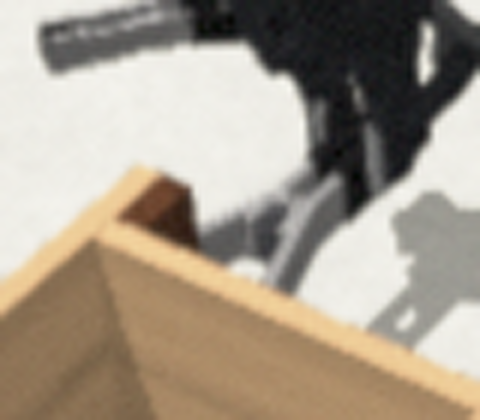

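{"name": "step_arm", "arguments": {
  "commands": [
    [0.0005, 0.006, 0, 0, 0, 0, 15],
    [0.0005, 0.004, 0, 0, 0, 0, 15],
    [0, 0, 0, 0, 0, 0, 15]
  ]
}}

```text
t: 12.0
eef_pos: [588.0, 45.5, 73.6]
ee_rot: [0.487, 0.519, 0.476, -0.516]
force: [-0.3, -0.5, -1.2]
finger_gap: 18.1
```

Run:
```python
from h import *
np.set_printoptions(precision=3,suppress=True)
p,M=tool();print(p,M,read_state()["t"],read_state()["force"],read_state()["finger_gap"])
for n,cr in(("scene",(200,300,230,330)),):
    s=snapshot(n);np.save(n+"8.npy",s,allow_pickle=True)
    cv2.imwrite(f"pics/{n}8.png",cv2.resize(s["image"][cr[0]:cr[1],cr[2]:cr[3]],None,fx=6,fy=6,interpolation=cv2.INTER_CUBIC))
```

```text
[588.035  45.512  73.638] [[ 0.014  0.997 -0.071]
 [-0.008 -0.071 -0.997]
 [-1.     0.014  0.007]] 12.0 [-0.274 -0.548 -1.162] 18.059624047352784
```

View pics/scene8.png

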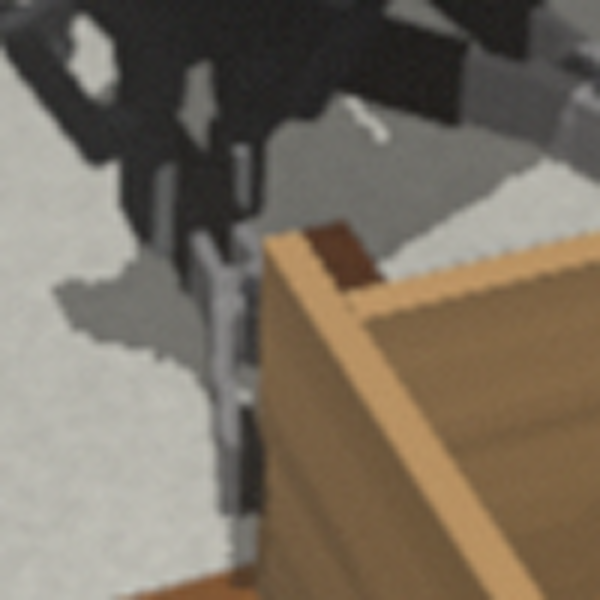

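Run:
```python
from h import *
np.set_printoptions(precision=1,suppress=True)
s=np.load("scene8.npy",allow_pickle=True).item()
f=lambda P:(proj(s,np.array(P,float))-[230,200]+.5)*6-.5
P=[[610,146.2,152],[610,146.2,12],[610,146.2,69],[619,168,69],[619,168,95],[617,149,95],[612,176,82]]
print(f(P))
for pt in((262,513),(222,515)):
    print(onz(s,(np.array(pt)+.5)/6+[230,200]-.5,69.3))
```

```text
[[272.1 240.5]
 [264.1 595.3]
 [267.2 459.4]
 [272.5 514.9]
 [274.2 448.7]
 [251.3 406.3]
 [307.6 492.4]]
[621.6 166.2  69.3]
[632.4 162.   69.3]
```

{"name": "step_arm", "arguments": {
  "commands": [
    [0, 0, 0, 0, 0, 0, 26],
    [0, 0, 0, 0, 0, 0, 32],
    [0, 0, 0, 0, 0, 0, 36],
    [0, 0, 0, 0, 0, 0, 40],
    [0, 0, 0, 0, 0, 0, 43],
    [0, 0, 0, 0, 0, 0, 46]
  ]
}}

```text
t: 12.8
eef_pos: [588.8, 45.0, 74.0]
ee_rot: [0.487, 0.52, 0.476, -0.516]
force: [1.3, -0.4, -0.0]
finger_gap: 39.1
```

Run:
```python
from h import *
np.set_printoptions(precision=3,suppress=True)
p,M=tool();print(p,M,read_state()["t"],read_state()["force"],read_state()["finger_gap"])
for n,cr in(("scene",(200,300,230,330)),("side",(200,270,180,260)),("wrist",(0,420,0,560))):
    s=snapshot(n);np.save(n+"9.npy",s,allow_pickle=True)
    cv2.imwrite(f"pics/{n}9.png",cv2.resize(s["image"][cr[0]:cr[1],cr[2]:cr[3]],None,fx=6 if n!="wrist" else 1,fy=6 if n!="wrist" else 1,interpolation=cv2.INTER_CUBIC))
```

```text
[588.778  44.982  74.046] [[ 0.016  0.997 -0.072]
 [-0.008 -0.072 -0.997]
 [-1.     0.016  0.007]] 12.8 [ 1.31  -0.409 -0.034] 39.115193093103244
```

View pics/scene9.png

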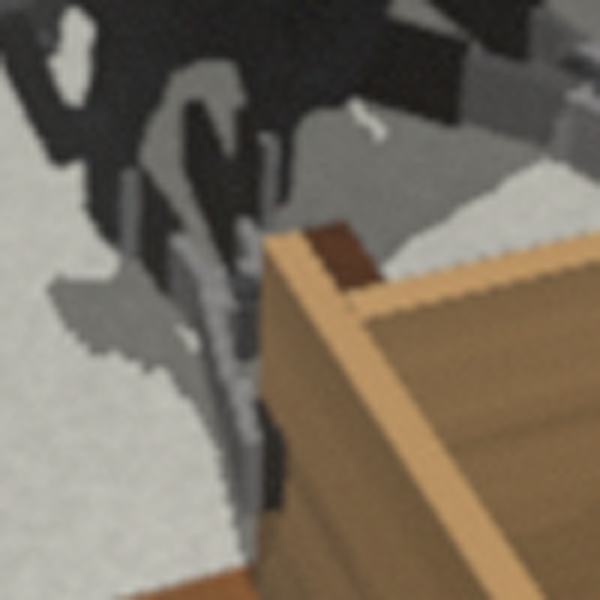

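View pics/wrist9.png

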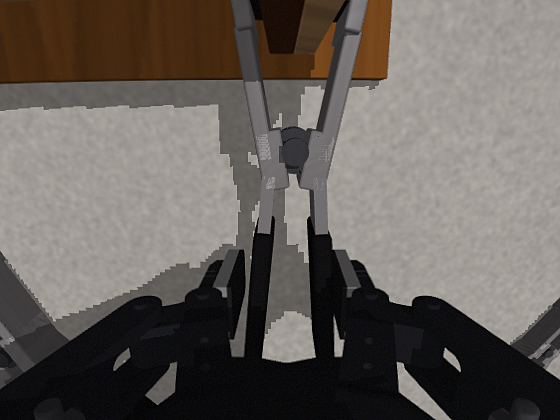

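View pics/side9.png

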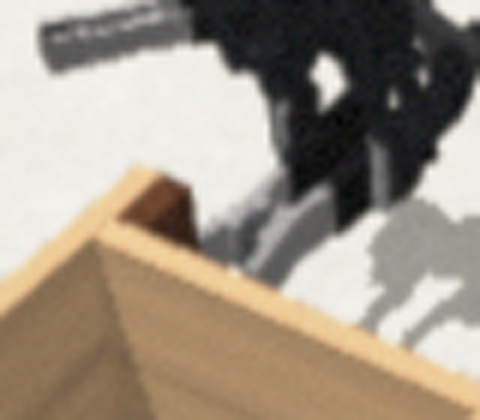

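{"name": "step_arm", "arguments": {
  "commands": [
    [0, 0, 0, 0, 0, 0, 55],
    [0, 0, 0, 0, 0, 0, 75],
    [0, 0, 0, 0, 0, 0, 95],
    [0, 0, 0, 0, 0, 0, 95],
    [0, 0, 0.02, 0, 0, 0, 95],
    [0, 0, 0.05, 0, 0, 0, 95],
    [0, -0.01, 0.06, 0, 0, 0, 95],
    [0, -0.02, 0.04, 0, 0, 0, 95]
  ]
}}

```text
t: 13.95
eef_pos: [586.4, 15.4, 245.5]
ee_rot: [0.486, 0.518, 0.478, -0.517]
force: [0.4, 0.2, 0.2]
finger_gap: 81.1
```

Run:
```python
from h import *
np.set_printoptions(precision=3,suppress=True)
p,M=tool();print(p,read_state()["t"],read_state()["force"],read_state()["finger_gap"])
for n,cr in(("scene",(210,300,230,330)),("side",(200,290,160,280)),("wrist",(0,420,0,560))):
    s=snapshot(n);np.save(n+"10.npy",s,allow_pickle=True)
    cv2.imwrite(f"pics/{n}10.png",cv2.resize(s["image"][cr[0]:cr[1],cr[2]:cr[3]],None,fx=6 if n!="wrist" else 1,fy=6 if n!="wrist" else 1,interpolation=cv2.INTER_CUBIC))
    cv2.imwrite(f"pics/{n}10f.png",s["image"])
```

```text
[586.444  15.393 245.548] 13.95 [0.375 0.178 0.173] 81.07355521719148
```

View pics/scene10.png

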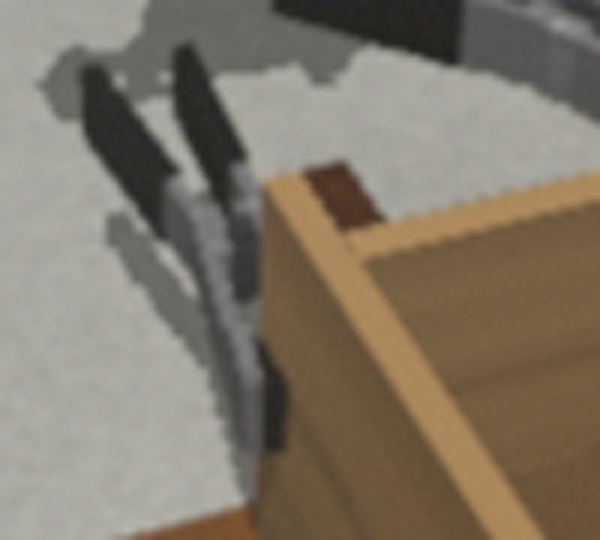

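View pics/wrist10.png

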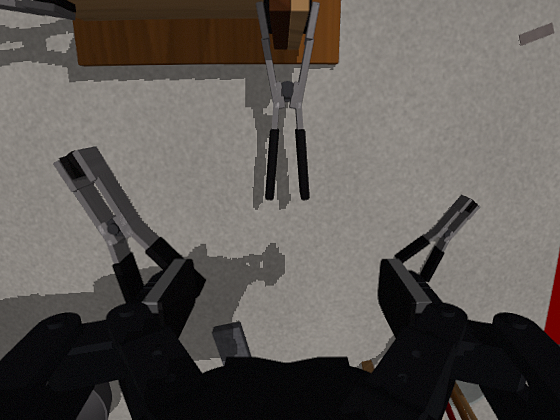

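View pics/side10.png

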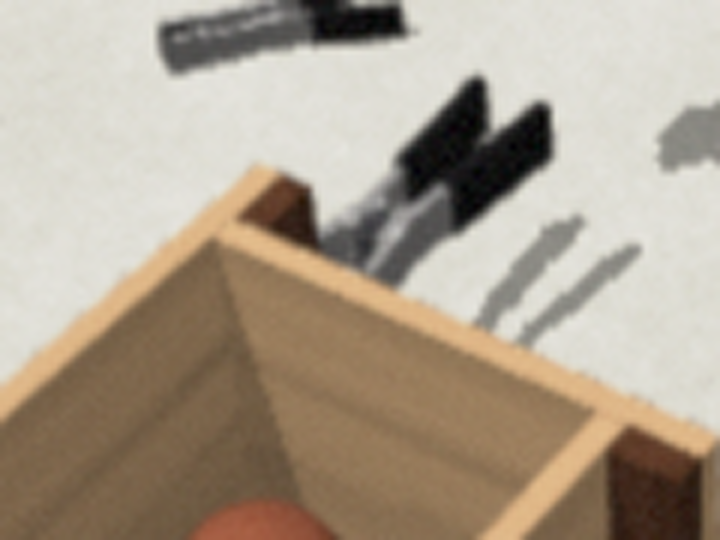

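View pics/scene10f.png

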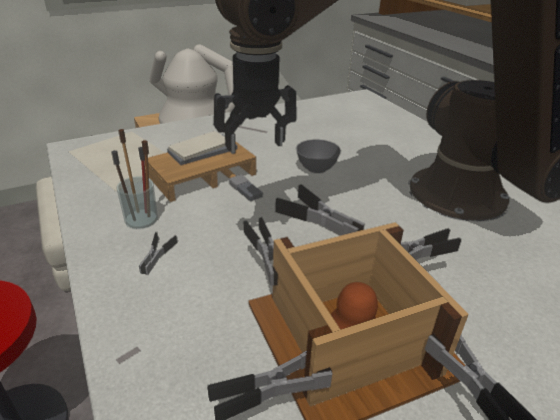

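{"name": "step_arm", "arguments": {
  "commands": [
    [0, 0.04, 0.01, 0, 0, 0, 95],
    [0, 0.04, 0, 0, 0, 0, 95],
    [0, 0.02, 0, 0, 0, 0, 95],
    [0, 0, 0, 0, 0, 0, 95]
  ]
}}

```text
t: 14.6
eef_pos: [585.3, 117.2, 250.7]
ee_rot: [-0.484, -0.517, -0.478, 0.519]
force: [0.3, 0.2, 0.8]
finger_gap: 81.4
```

Run:
```python
from h import *
np.set_printoptions(precision=3,suppress=True)
p,M=tool();print(p,read_state()["t"])
s=snapshot("wrist");np.save("wrist11.npy",s,allow_pickle=True);cv2.imwrite("pics/w11.png",s["image"])
q=proj(s,[[599,162.5,82]])[0];print(q)
x,y=int(q[0])-70,max(0,int(q[1])-60)
print(x,y);cv2.imwrite("pics/w11c.png",cv2.resize(s["image"][y:y+150,x:x+140],None,fx=4,fy=4,interpolation=cv2.INTER_CUBIC))
```

```text
[585.313 117.246 250.733] 14.6
[296.062 139.829]
226 79
```

View pics/w11.png

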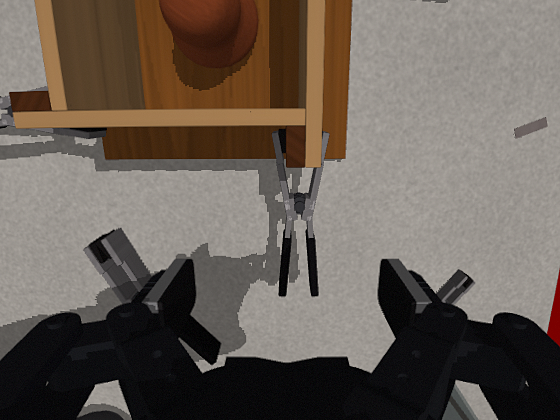

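View pics/w11c.png

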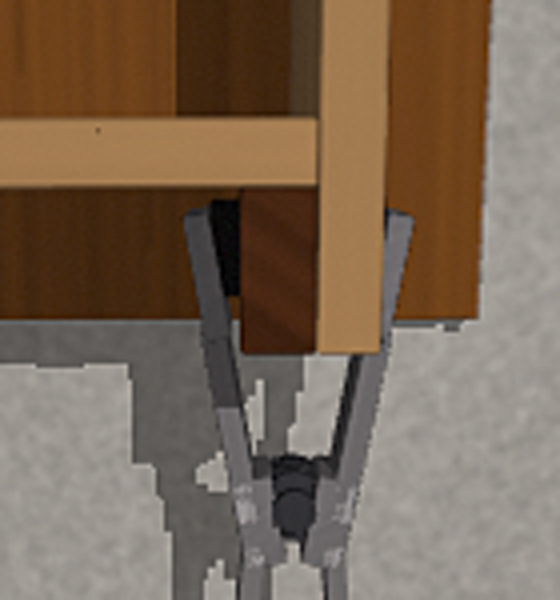

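Run:
```python
from h import *
np.set_printoptions(precision=1,suppress=True)
s=np.load("wrist11.npy",allow_pickle=True).item()
f=lambda p:(np.array(p)+.5)/4+[226,79]-.5
for n,p,z in(("padtip",(225,201),95),("padrear",(230,296),95),("lipend cleat",(278,353),152),("lip end board",(350,353),152),("sideboard outer edge",(280,187),152),("sideb outer left",(60,187),152),("hinge",(297,513),97),("cleat L",(241,352),152),("board R",(381,353),152)):print(n,onz(s,f(p),z))
# handle ends
s2=np.load("scene10.npy",allow_pickle=True).item();s3=np.load("side10.npy",allow_pickle=True).item()
g=lambda p:(np.array(p)+.5)/6+[230,210]-.5;k=lambda p:(np.array(p)+.5)/6+[160,200]-.5
print("handle +x end top",tri(s2,g((92,65)),s3,k((480,77))),"bot",tri(s2,g((87,125)),s3,k((490,130))))
print("handle -x end top",tri(s2,g((185,45)),s3,k((545,103))))
print("+x sleeve front top",tri(s2,g((178,180)),s3,k((403,165))))
print("+x pad tip",onz(s2,g((286,448)),69),onz(s2,g((286,380)),95))
```

```text
padtip [586.8 174.   95. ]
padrear [586.3 153.2  95. ]
lipend cleat [595.2 149.  152. ]
lip end board [608.4 148.  152. ]
sideboard outer edge [597.5 178.6 152. ]
sideb outer left [558.6 181.6 152. ]
hinge [598.1 102.   97. ]
cleat L [588.4 149.7 152. ]
board R [614.1 147.6 152. ]
handle +x end top (array([605.3,   5.5,  96.9]), np.float64(2.4250740845057823)) bot (array([605. ,   0.5,  66.7]), np.float64(5.54148167881169))
handle -x end top (array([572.5,   7.7,  96.7]), np.float64(2.3216905032004154))
+x sleeve front top (array([603.5,  68.5,  94.7]), np.float64(0.4339394694347447))
+x pad tip [614.2 167.1  69. ] [614.3 166.2  95. ]
```

Run:
```python
from h import *
a=cv2.imread("pics/scene0.png");b=snapshot("scene")["image"]
for nm,(r0,r1,c0,c1) in {"box":(225,410,265,470),"brush":(172,205,232,268),"pot":(125,230,105,165),"bowl":(135,175,290,345),"shelfbook":(130,200,150,258)}.items():
    A=cv2.cvtColor(a[r0:r1,c0:c1],6).astype(np.float32);B=cv2.cvtColor(b[r0:r1,c0:c1],6).astype(np.float32)
    print(nm,cv2.phaseCorrelate(A,B,cv2.createHanningWindow(A.shape[::-1],cv2.CV_32F)),np.abs(A-B).mean())
cv2.imwrite("pics/s12.png",b)
```

```text
box ((0.01268028952895861, 0.0223363325953585), 0.9537455080835907) 4.407726
brush ((-0.10180238903972949, -0.17917149188283332), 0.9571801457140181) 4.4478116
pot ((0.04964996817657408, -0.06816762759515171), 0.9939693147753492) 2.7215874
bowl ((-0.030893384768987175, -0.22562206317915567), 0.6222656158606211) 20.289545
shelfbook ((0.041692082971053424, 0.05659538906768802), 0.6737491755819125) 13.505555
```

View pics/s12.png

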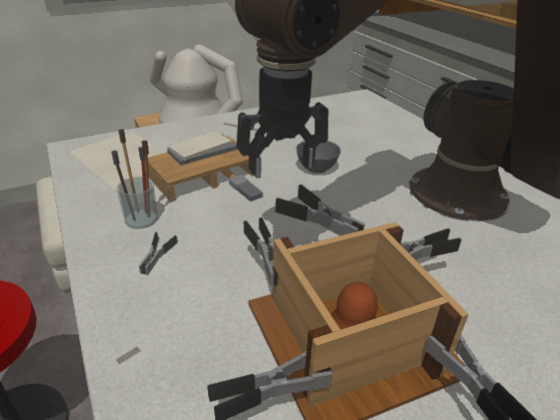

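The clamp is on the bare corner. The box, brush and pot have not shifted in the scene picture; the bowl is partly hidden by the gripper, but the arm never came near it. The arm is clear, so I'm handing in.

```bash
python3 -c "
from cell import *
print(read_state()['t'],read_state()['force']);print(hand_in())"
```

```text
14.7 [ 0.14090024 -0.75507612  0.32051099]
the job is handed in; nothing more can be done
None
```

The spare clamp is now clipped on the bare corner and the job is handed in, at 14.7 s on the clock. I drew it out from under the shelf by its nose and re-gripped it by its handles. I then slid it open over the lip, let it close and backed the arm clear.

What the last checks showed:
- **Pads:** they lie from about y = 153 to 174 mm on the lip, which runs from about 149 to 178.5 mm. One is on the board end, the other on the cleat.
- **Height:** the clamp's mid-height is about 82 mm.
- **Level:** it is level to within about 2°, the limit of what I could measure.
- **Box, brush and pot:** they moved less than 0.25 px in the scene camera.
- **Bowl:** the gripper partly hid it in the last picture, so its match was weak (0.62). It showed no shift, and the arm never came near it.

Two readings did not agree:
- **Corner position:** the networks' raw readings differed by up to 9 mm from the corner I measured off the picture edges. I used my own measurement.
- **Pad tip depth:** the scene camera put the tip about 7 mm shallower than the wrist camera (y = 167 against 174 mm). If the scene reading is right, the pads' rear edges sit about at the lip's free end. I relied on the wrist view from above, which shows both pads on the wood.

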